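# Kit the sawn pieces into the parts caddy

### The arm

A 6-joint arm with a two-finger parallel gripper is mounted at the origin on the work surface. World frame = base frame: x ahead of the robot, y to its left, z up, the work surface at z = 0. Lengths are in m, angles in degrees, forces in N, time in s.
With the tool pointing down it reaches from about 0.35 to 0.875 m from the base axis. Payload 4.2 kg.
Tool frame: the origin (TCP) lies midway between the tips of the shut fingers; the grasp point (between the pads) lies 19 mm behind it; z points along the fingers, y is the line along which they close (so a half turn about z gives the same grasp; the last joint's range is limited). The gripper opens to 87 mm and grips with 3 to 60 N. Pads are 19 mm wide; open, the fingers measure 117 mm over their backs; the gripper's body (75 mm by 190 mm) begins 51 mm behind the grasp point.
Start: joints at [-51.073, 22.042, 0.453, 0, -68.411, -14.817], TCP at [0.255, -0.57, 0.223] pointing down, gripper open.
Joint ranges: [-179.83, 179.83], [-69.29, 118.12], [-61.27, 80.66], [-181.25, 117.63], [-171.15, -9.14], [-177.46, 177.46]. Speed limits (degrees/s): [159.86, 159.86, 180, 180, 180, 180].

### API

Orientations are given as [roll, pitch, yaw] about the fixed x, y, z axes, in that order (R = Rz(yaw) Ry(pitch) Rx(roll)).
In Python, from workcell import env gives the robot as it stands. The module is installed in compiled form; this text tells all that it offers. Calls block until the motion is done:
- env.goto(position, orientation): joint-space move of the TCP to a pose.
- env.move_straight(position, rotation=None, rate=0.15, force_limit=None): straight line of the TCP; rotation=None keeps the orientation; rate is the mean speed in m/s. With force_limit (N) it stops when the force on the tool has changed by that much, and returns True; else False.
- env.set_joints(angles): joint-space move.
- env.gripper_to(opening, grasp_force=None): opening from 0.0 (shut) to 1.0 (fully open); grasp_force is the grip in N (None keeps the last); returns when the fingers have stopped.
- env.dwell(seconds).
- env.inverse_kinematics(position, orientation): joint angles nearest the present ones, or None.
- env.read_state(): the state.
- env.grab_frame(name): name is "side" or "top" or "wrist"; returns a dict with "image" (420x560x3 uint8, blue, green, red), "fx", "fy", "cx", "cy" (pixels), "D" ([k1, k2, p1, p2, k3] as OpenCV has them; the pictures are not rectified), "position" and "orientation" of the camera in the world. Camera axes: x right, y up, looking along -z (the intrinsics and any distortion apply to the point x, -y, -z); pixel columns grow to the right and rows downward; lengths in m; the calibration is good to about 2 mm. A picture is of the moment at which its call begins. There is no depth.
A pose or a line that the arm cannot do raises env.Unreachable and nothing moves.
- env.close_job(): hands the job in; it is judged then, once.
Trained networks look in a picture, given as the dict that the camera call returned (one of the last four; its "shot" number tells which), for a name from the list of things; names that differ only in an ending like _2 or _b are one class to them, and where a whole thing is asked for, a point or a joint stands for the part that bears it (a point fixed in the world has none). Each returns a list of dicts, best first, with "score" (0 to 1); they miss things now and then, are a little off and sometimes report something else, mostly with a low value. They report only what shows in the picture. A call takes as long as a camera call. They do not tell look-alikes from the thing itself.
- env.search_frame(picture, thing): "xyz" ([x, y, z] in m, in world coordinates, good to about 4 mm: the middle of the surface that is visible of it).
- env.trace(picture, thing): "mask" (420x560 bool, what is visible of it).
The state is a dict: "clock": time; "joint_positions": joint angles; "qvel": joint speeds; "joint_torque": joint torques, N m; "position": TCP position; "tool_rot": TCP orientation; "force": force on the tool from outside, world axes, zero at the start; "wrist_torque": the same for the moment, N m; "opening": opening from 0.0 (shut) to 1.0 (fully open); "finger_force": force on a finger pad.
Only numpy, scipy, OpenCV 4.12 (cv2) and the standard library are available. Lean on these libraries where they do the work, as an engineer would, in place of code of your own. Each camera call takes 0.05 s, during which the arm holds its last target. There are 200 camera calls.

### The job

Gather the four finished steel pieces into the grey parts caddy, each at the station made for its shape: the long square tube lying in the trough, the hollow round tube standing in the cup, the square flange lying flat with its hole over the post, and the U-channel, open side down, astride the ridge, lengthwise and about centred. Leave the two look-alikes, the short square offcut and the solid round bar, where they are.

Things in the scene. Friction and masses are not known exactly. Their poses are not given: they have to be found in the camera images.
- square_tube: The long piece of steel square tube, 70 mm long, 30 x 30 mm outside, 3 mm wall, lying on the bench. Origin at its centre, x along its length.
- round_tube: Piece of steel round tube standing on end, 32 mm outside diameter, 50 mm tall, open bore of 26 mm seen from above. Origin at its centre (25 mm above its foot), z along its axis.
- flange: Square steel flange plate, 56 x 56 mm, 10 mm thick, with a 32 mm round hole in the middle, lying flat. Origin at its centre, x and y along its sides, z normal to it.
- channel: Piece of steel U-channel, 60 mm long, 40 mm wide, 24 mm high, 4 mm thick, lying open side down on its two legs (clear gap between them 32 mm, 20 mm high). Origin at the centre of its outline (12 mm above its feet), x along its length, z up.
- short_offcut: Look-alike to leave: short offcut of the same 30 x 30 mm square tube, only 40 mm long, lying. Origin at its centre, x along its bore.
- solid_bar: Look-alike to leave: solid round steel bar standing on end, 32 mm diameter, 50 mm tall, no bore. Origin at its centre.
- trough: Black plastic, fixed on the flat grey caddy (130 x 400 mm board, top 10 mm above the bench, no rim, stations stand 95 mm apart along its length). Low rectangular open box, inside 90 mm (x) by 54 mm (y), floor 4 mm and rim 15 mm above its origin, walls 4 mm. Origin at the centre of its underside, at the caddy's top; x along its length, across the caddy, z up.
- cup: Black plastic, fixed on the flat grey caddy (130 x 400 mm board, top 10 mm above the bench, no rim, stations stand 95 mm apart along its length). Low round cup, inside diameter 54 mm, outside 62 mm, floor 4 mm and rim 26 mm above its origin. Origin at the centre of its underside, z up.
- post: Black plastic, fixed on the flat grey caddy (130 x 400 mm board, top 10 mm above the bench, no rim, stations stand 95 mm apart along its length). Upright round post of 12 mm diameter whose top is 35 mm above its origin, on a round foot of 40 mm diameter, 6 mm thick, on which the flange rests. Origin at the centre of the foot's underside, z up.
- ridge: Black plastic, fixed on the flat grey caddy (130 x 400 mm board, top 10 mm above the bench, no rim, stations stand 95 mm apart along its length). Straight bar 50 mm long (x), 12 mm wide (y), 14 mm high; the channel stands over it with its feet on the caddy. Origin at the centre of its underside, x along its length, across the caddy, z up.
There are look-alikes about, which are no part of the job. What is shaped like the square_tube but turquoise is not meant.

How it is judged:
By the outcome, as a careful person would: the job done as asked, in the order asked, and still so for the second after the job is handed in, with the robot touching nothing.
It also fails if it takes over 102 s, if anything falls off the work surface, if the arm or the gripper's body presses on something with over 40 N, if the wrist force passes 120 N, or if a joint passes its speed limit or range.

## Working session

There is one attempt and no reset: what is moved stays moved. The work goes in short steps, each a Python script; the robot and the scene stay as the last script left them, time stands still between calls to the robot, and variables do not carry over. Pictures are saved under pics/ and viewed, at most 14 in all, crops included, and the job is handed in when it is done.

```bash
mkdir -p pics; cat > h.py <<'E'
import numpy as np, cv2
from workcell import env
from scipy.spatial.transform import Rotation as R
def cam(p):
    M=R.from_euler('xyz',p["orientation"],degrees=True).as_matrix() if np.ndim(p["orientation"])==1 else np.array(p["orientation"])
    return M@np.diag([1,-1,-1]),np.array(p["position"]),np.array([[p["fx"],0,p["cx"]],[0,p["fy"],p["cy"]],[0,0,1.]]),np.array(p["D"],float)
def ray(p,uv,z):
    M,c,K,D=cam(p); n=cv2.undistortPoints(np.array(uv,float).reshape(-1,1,2),K,D).reshape(-1,2)
    d=np.c_[n,np.ones(len(n))]@M.T
    return c+d*((z-c[2])/d[:,2])[:,None]
def proj(p,X):
    M,c,K,D=cam(p); Y=(np.atleast_2d(X)-c)@M
    return cv2.projectPoints(Y,np.zeros(3),np.zeros(3),K,D)[0].reshape(-1,2)
E
python3 - <<'E'
from h import *
print(env.read_state())
for n in ["top","side"]:
    p=env.grab_frame(n); cv2.imwrite(f"pics/{n}0.png",p["image"]); print(n,{k:v for k,v in p.items() if k!="image"})
    for t in "square_tube round_tube flange channel short_offcut solid_bar trough cup post ridge".split():
        for r in env.search_frame(p,t): print(t,round(r["score"],2),np.round(r["xyz"],3),proj(p,r["xyz"]).round().tolist())
E
```

```text
{'clock': 0.0, 'joint_positions': array([-5.10725433e+01,  2.20906343e+01,  3.80024529e-01, -2.92843898e-02,
       -6.84104538e+01, -1.48174314e+01]), 'qvel': array([0.06825536, 0.0501139 , 0.02560724, 0.01575001, 0.07595285,
       0.02756026]), 'joint_torque': array([ 6.38896327e-04, -3.90665567e+01,  1.87409574e+01,  4.22004372e+00,
        1.09615509e-02, -1.94117401e-04]), 'position': array([ 0.25509002, -0.56991745,  0.22146184]), 'tool_rot': array([ 1.79876002e+02, -4.65909511e-03, -1.55900774e+02]), 'force': array([-0.68329574, -0.04755733, -0.39555251]), 'wrist_torque': array([-0.04789633,  0.03172921, -0.0011033 ]), 'finger_force': 0.0, 'opening': 0.9972231477875566}
top {'fx': 441.1545320716728, 'fy': 441.1545320716728, 'cx': 283.08842022119006, 'cy': 205.06381195324013, 'D': array([-0.04239129,  0.        ,  0.        ,  0.        ,  0.        ]), 'position': array([ 0.27228067, -0.02014327,  1.17689868]), 'orientation': array([ 1.23052445e+01, -4.08192801e-02, -8.30045910e+01]), 'shot': 1}
square_tube 0.86 [ 0.348 -0.07   0.031] [[306.0, 274.0]]
square_tube 0.63 [ 0.457
[... 842 characters left out ...]
]), 'orientation': array([48.12925855,  1.0614653 , -7.89140753]), 'shot': 2}
square_tube 0.71 [ 0.459 -0.076  0.026] [[247.0, 232.0]]
square_tube 0.71 [ 0.348 -0.082  0.029] [[186.0, 241.0]]
round_tube 0.59 [0.58  0.338 0.036] [[281.0, 111.0]]
flange 0.97 [0.451 0.064 0.01 ] [[238.0, 191.0]]
flange 0.72 [0.58  0.339 0.031] [[281.0, 112.0]]
channel 0.88 [0.433 0.294 0.022] [[225.0, 129.0]]
short_offcut 0.89 [ 0.44  -0.174  0.035] [[240.0, 272.0]]
solid_bar 0.89 [ 0.568 -0.367  0.047] [[346.0, 368.0]]
trough 0.94 [ 0.641 -0.104  0.012] [[347.0, 237.0]]
cup 0.73 [0.641 0.086 0.022] [[325.0, 171.0]]
post 0.61 [0.637 0.18  0.012] [[314.0, 151.0]]
ridge 0.6 [ 0.64  -0.016  0.016] [[335.0, 204.0]]
```

View pics/top0.png

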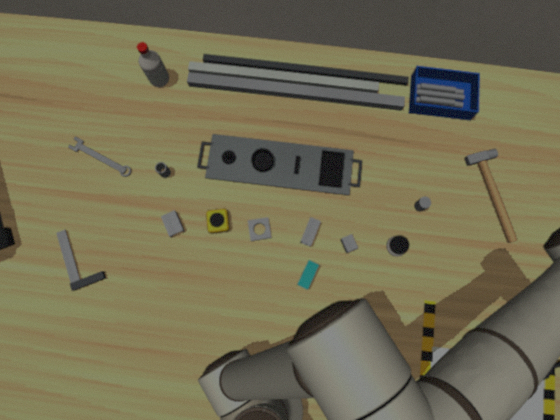

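View pics/side0.png

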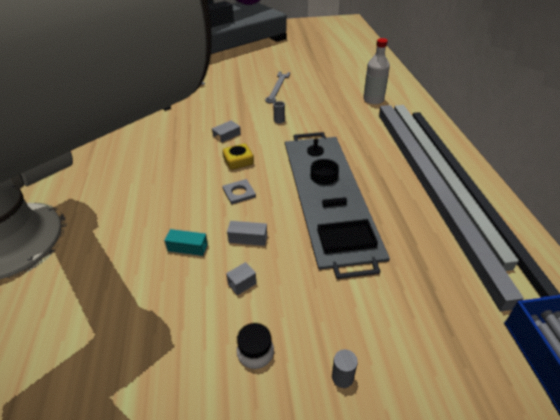

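The candidates are:
- **Square tube:** (308,232) grey, (308,274) turquoise and (349,242) short. The grey long one is meant.
- **Round tube:** (163,170) against (423,203). The one with an open bore is meant.

I'll confirm both in one enlarged crop and fit the poses to the masks.

```bash
cat >> h.py <<'E'
from scipy.optimize import minimize
def hullpts(kind,dim,pose):
    x,y,yaw,z0=pose; L,W,H=dim
    if kind=='box': P=np.array([[a*L/2,b*W/2] for a in(-1,1) for b in(-1,1)])
    else:
        t=np.linspace(0,2*np.pi,40); P=np.c_[np.cos(t),np.sin(t)]*L/2
    c,s=np.cos(yaw),np.sin(yaw); P=P@np.array([[c,s],[-s,c]])+[x,y]
    return np.vstack([np.c_[P,np.full(len(P),z0)],np.c_[P,np.full(len(P),z0+H)]])
def fit(views,kind,dim,x,y,z0=0.,s=8):
    """views: list of (picture, mask); silhouette fit of x,y,yaw by IoU"""
    V=[]
    for p,m in views:
        c,r=np.where(m); u0,v0,u1,v1=c.min()-15,r.min()-15,c.max()+16,r.max()+16
        M=m.astype(np.float32)[max(v0,0):v1,max(u0,0):u1]
        u0,v0=max(u0,0),max(v0,0)
        V.append((p,np.array([u0,v0]),cv2.resize(M,None,fx=s,fy=s,interpolation=cv2.INTER_LINEAR)>.5))
    def cost(q):
        e=0
        for p,o,m in V:
            uv=(proj(p,hullpts(kind,dim,(q[0]/1e3,q[1]/1e3,np.radians(q[2]),z0)))-o+.5)*s
            im=np.zeros(m.shape,np.uint8); cv2.fillConvexPoly(im,cv2.convexHull(uv.round().astype(np.int32)),1)
            e-=(m&(im>0)).sum()/((m|(im>0)).sum())
        return e/len(V)
    best=None
    for a in ([0,30,60,90,120,150] if kind=='box' else [0]):
        q0=np.array([x*1e3,y*1e3,a]); sim=np.vstack([q0,q0+[8,0,0],q0+[0,8,0],q0+[0,0,20 if kind=='box' else 1]])
        r=minimize(cost,q0,method='Nelder-Mead',options=dict(initial_simplex=sim,xatol=.05,fatol=1e-5))
        if best is None or r.fun<best.fun: best=r
    return best.x,-best.fun
def masks(p,t,xy,tol=12):
    """trace of t nearest the expected place"""
    best=None
    for r in env.trace(p,t):
        m=r["mask"]
        if m.sum()<20: continue
        c=np.array(np.where(m))[::-1].mean(1); d=np.linalg.norm(c-proj(p,xy)[0])
        if d<tol and (best is None or d<best[0]): best=(d,m)
    return best and best[1]
E
python3 - <<'E'
from h import *
T={'square_tube':('box',(.07,.03,.03),.457,-.065,0,),'round_tube':('cyl',(.032,0,.05),.58,.345,0),'flange':('box',(.056,.056,.01),.45,.067,0),
'channel':('box',(.06,.04,.024),.434,.297,0),'trough':('box',(.098,.062,.015),.642,-.107,.01),'cup':('cyl',(.062,0,.026),.642,.085,.01),'ridge':('box',(.05,.012,.014),.638,-.015,.01)}
ps=[env.grab_frame(n) for n in("top","side")]
for t,(k,d,x,y,z) in T.items():
    ms=[(p,masks(p,t,[x,y,z+d[2]/2])) for p in ps]
    for v in [[a] for a in ms]+[ms]:
        if all(b is not None for a,b in v): q,s=fit(v,k,d,x,y,z); print(t,len(v),q.round(1),round(s,3))
        else: print(t,"none")
im=ps[0]["image"]; im2=ps[1]["image"]
f=lambda i,u,v:cv2.resize(i[v-25:v+25,u-33:u+33],(400,300),interpolation=cv2.INTER_CUBIC)
cv2.imwrite("pics/crop.png",np.vstack([np.hstack([f(im,325,240),f(im2,247,248)]),np.hstack([f(im,163,170),f(im,423,203)])]))
E
```

```text
square_tube 1 [457. -65.   0.] nan
square_tube 1 [457.7 -68.  -12.7] 0.964
square_tube 2 [457. -65.   0.] nan
round_tube 1 [5.790e+02 3.474e+02 5.000e-01] 0.804
round_tube 1 [580. 345.   0.] nan
round_tube 2 [580. 345.   0.] nan
flange 1 [456.7  67.5  25.9] 0.909
flange 1 [450.  67.   0.] nan
flange 2 [450.  67.   0.] nan
channel 1 [434. 297.   0.] nan
channel 1 [434. 297.   0.] nan
channel 2 [434. 297.   0.] nan
trough 1 [ 642. -107.    0.] nan
trough 1 [ 642. -107.    0.] nan
trough 2 [ 642. -107.    0.] nan
cup 1 [642.  85.   0.] nan
cup 1 [642.  85.   0.] nan
cup 2 [642.  85.   0.] nan
ridge 1 [638. -15.   0.] nan
ridge 1 [638. -15.   0.] nan
ridge 2 [638. -15.   0.] nanh.py:35: RuntimeWarning: invalid value encountered in scalar divide
  e-=(m&(im>0)).sum()/((m|(im>0)).sum())
```

View pics/crop.png

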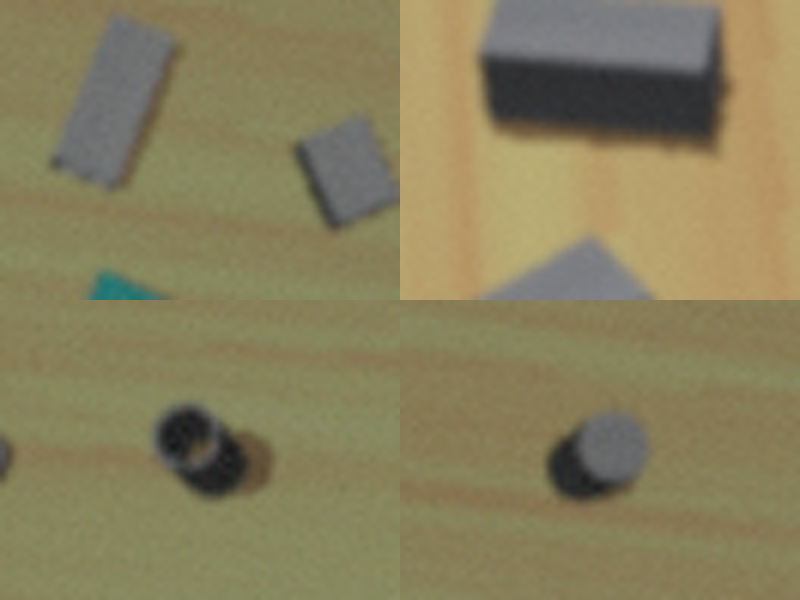

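The crop confirms both: the grey 70 mm tube at (308,232), and the hollow tube with the bore at (163,170); the solid one is at (423,203). In `fit` I swapped rows and columns, so I'm fixing that.

```bash
sed -i 's/c,r=np.where(m); u0/r,c=np.where(m); u0/' h.py
sed -i 's/    for p,m in views:/    for p,m in views:\n        k=np.zeros(m.shape,np.uint8); cv2.fillConvexPoly(k,cv2.convexHull(np.argwhere(m)[:,::-1].astype(np.int32)),1); m=k/' h.py
python3 - <<'E'
from h import *
T={'square_tube':('box',(.07,.03,.03),.457,-.065,0,),'round_tube':('cyl',(.032,0,.05),.58,.345,0),'flange':('box',(.056,.056,.01),.45,.067,0),
'channel':('box',(.06,.04,.024),.434,.297,0),'trough':('box',(.098,.062,.015),.642,-.107,.01),'cup':('cyl',(.062,0,.026),.642,.085,.01),'ridge':('box',(.05,.012,.014),.638,-.015,.01)}
ps=[env.grab_frame(n) for n in("top","side")]
for t,(k,d,x,y,z) in T.items():
    ms=[(p,masks(p,t,[x,y,z+d[2]/2])) for p in ps]
    for v in [[a] for a in ms]+[ms]:
        if all(b is not None for a,b in v): q,s=fit(v,k,d,x,y,z); print(t,len(v),q.round(1),round(s,3))
        else: print(t,"none")
E
```

```text
square_tube 1 [459.8 -70.5 164.3] 0.883
square_tube 1 [458.7 -67.2 -14.5] 0.96
square_tube 2 [458.8 -68.8 -16.7] 0.892
round_tube 1 [5.793e+02 3.485e+02 3.000e-01] 0.935
round_tube 1 [576.8 354.1  -0.9] 0.853
round_tube 2 [5.786e+02 3.487e+02 2.000e-01] 0.885
flange 1 [452.1  65.5  16.5] 0.936
flange 1 [450.9  69.5  17.2] 0.952
flange 2 [451.6  67.2  17.1] 0.914
channel 1 [439.  298.9  29.7] 0.917
channel 1 [435.2 300.9  33.4] 0.941
channel 2 [437.3 299.6  32.5] 0.905
trough 1 [ 641.  -109.8    1.3] 0.907
trough 1 [ 6.388e+02 -1.055e+02 -1.000e-01] 0.944
trough 2 [ 639.5 -106.8  179.3] 0.901
cup 1 [640.   82.4   1.4] 0.948
cup 1 [637.5  84.1   1.2] 0.958
cup 2 [638.5  83.1   1.1] 0.935
ridge 1 [ 6.412e+02 -1.350e+01 -1.000e-01] 0.798
ridge 1 [638.   -9.9 184.5] 0.879
ridge 2 [638.7 -12.7 180.1] 0.762
```

Poses from both cameras agree to about 3 mm: tube (459,-69) at -16°, and the caddy stations at x≈639 with y from -107 to 178. I'm starting with the square tube, with a close wrist look above it first.

```bash
cat >> h.py <<'E'
def look(t,kind,dim,x,y,yaw,z0=0.,z=.20,name=None):
    env.goto([x,y,z],[180,0,yaw]); p=env.grab_frame("wrist")
    if name: cv2.imwrite(f"pics/{name}.png",p["image"])
    m=masks(p,t,[x,y,z0+dim[2]/2],60)
    print(t,"at",env.read_state()["position"].round(4),proj(p,[x,y,z0+dim[2]/2]).round().tolist())
    if m is None: print("no mask"); return None
    q,s=fit([(p,m)],kind,dim,x,y,z0,2); print("wrist fit",q.round(1),round(s,3)); return q
def pick(x,y,yaw,z,force=30,opening=1.0):
    env.gripper_to(opening)
    env.goto([x,y,z+.07],[180,0,yaw]); hit=env.move_straight([x,y,z],rate=.08,force_limit=15)
    env.gripper_to(0,force); s=env.read_state(); print("pick hit",hit,s["position"].round(4),"open",round(s["opening"]*87,1),s["finger_force"])
    env.move_straight([x,y,z+.11],rate=.15); s=env.read_state(); print("lifted",round(s["opening"]*87,1),s["finger_force"],s["force"].round(1),s["clock"])
def place(x,y,yaw,z,opening):
    env.goto([x,y,z+.08],[180,0,yaw]); env.move_straight([x,y,z+.02],rate=.1)
    hit=env.move_straight([x,y,z-.003],rate=.03,force_limit=6); s=env.read_state(); print("place hit",hit,s["position"].round(4),s["tool_rot"].round(1))
    env.gripper_to(opening); p=s["position"]; env.move_straight([p[0],p[1],p[2]+.1],rate=.12); print("t",env.read_state()["clock"])
E
python3 - <<'E'
from h import *
q=look('square_tube','box',(.07,.03,.03),.459,-.069,-16,name="w1")
E
```

```text
square_tube at [ 0.4591 -0.0696  0.2   ] [[275.0, 188.0]]
wrist fit [460.8 -66.7 164.5] 0.989
```

View pics/w1.png

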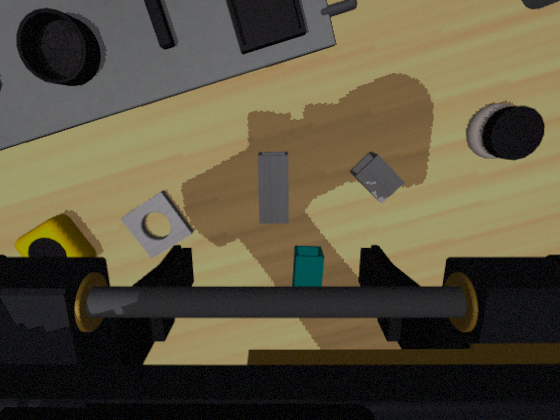

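The wrist view shows the grey tube at (274,188), clear of its neighbours. The fit is sharp (IoU 0.99), so I'm picking at (0.461,-0.067), yaw -15.5.

```bash
python3 - <<'E'
from h import *
pick(.4608,-.0667,-15.5,.016)
env.goto([.6,-.02,.24],[180,0,0]); p=env.grab_frame("wrist"); cv2.imwrite("pics/w2.png",p["image"])
for t,k,d,x,y in (('trough','box',(.098,.062,.015),.6395,-.1068),('cup','cyl',(.062,0,.026),.6385,.083),('ridge','box',(.05,.012,.014),.639,-.012)):
    m=masks(p,t,[x,y,.02],40)
    if m is None: print(t,None)
    else: print(t,[np.round(a,3) for a in fit([(p,m)],k,d,x,y,.01,2)])
E
```

```text
pick hit False [ 0.4607 -0.0668  0.016 ] open 30.1 30.00001296401024
lifted 29.6 30.000027492642403 [ 0.4  0.  -1.7] 8.3833
trough None
cup None
ridge [array([641.208, -10.623, 179.809]), np.float64(0.908)]
```

View pics/w2.png

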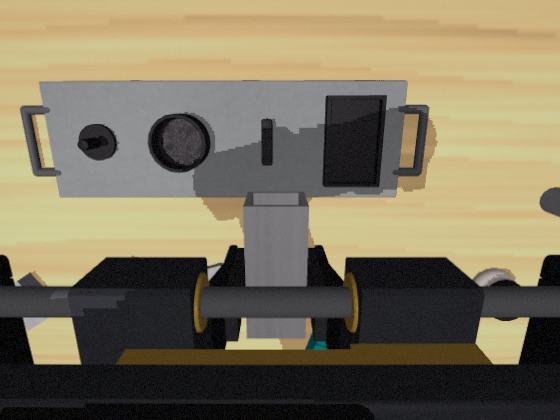

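The tube is held square between the fingers (276,265), and the caddy is aligned with the world axes, with the trough at (354,142). Placing it.

```bash
python3 - <<'E'
from h import *
place(.640,-.1065,0,.0305,.55)
q=look('round_tube','cyl',(.032,0,.05),.5787,.3487,-90,z=.22)
p=env.grab_frame("wrist"); cv2.imwrite("pics/w3.png",p["image"])
t=env.grab_frame("side"); cv2.imwrite("pics/s3.png",cv2.resize(t["image"][180:290,270:420],None,fx=4,fy=4))
E
```

```text
place hit True [ 0.6396 -0.1066  0.03  ] [1.8e+02 1.0e-01 0.0e+00]
t 13.075
round_tube at [0.579  0.348  0.2197] [[276.0, 186.0]]
wrist fit [580.1 350.3   0.6] 0.972
```

View pics/w3.png

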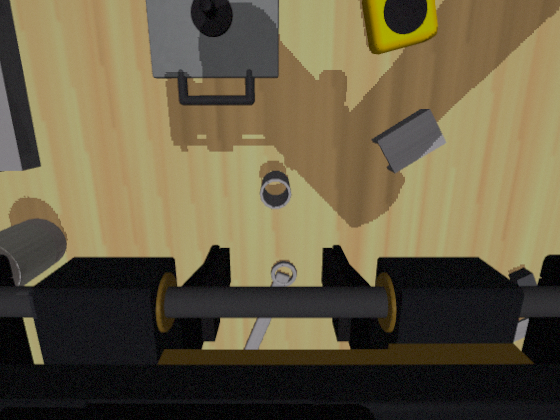

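View pics/s3.png

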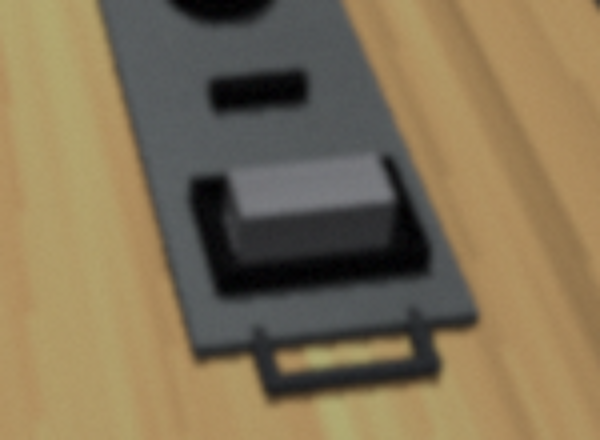

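The square tube lies inside the trough. The round tube (276,188) is confirmed hollow, with nothing near the fingers. Picking it and standing it in the cup, then looking at the flange.

```bash
python3 - <<'E'
from h import *
pick(.580,.350,-90,.028)
place(.640,.0835,-90,.0425,.6)
q=look('flange','box',(.056,.056,.01),.4515,.067,-73,z=.2)
p=env.grab_frame("wrist"); cv2.imwrite("pics/w4.png",p["image"])
t=env.grab_frame("side"); cv2.imwrite("pics/s4.png",cv2.resize(t["image"][130:260,270:420],None,fx=4,fy=4))
E
```

```text
pick hit False [0.5799 0.35   0.0279] open 31.3 29.990356836933643
lifted 31.1 29.991232806059998 [-0.6  0.2 -1.6] 19.5833
place hit True [0.6397 0.0834 0.0419] [179.9  -0.  -90. ]
t 23.7333
flange at [0.4528 0.0674 0.1994] [[277.0, 186.0]]
wrist fit [453.9  69.3  17.4] 0.975
```

View pics/w4.png

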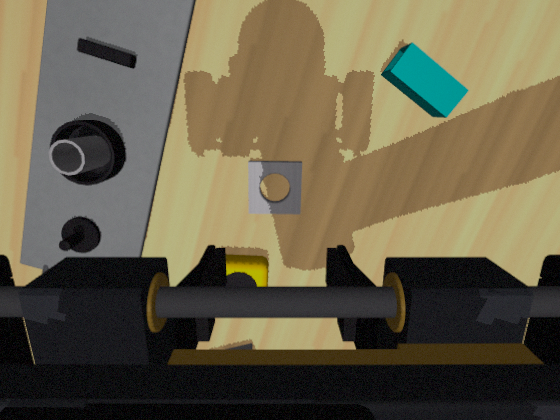

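View pics/s4.png

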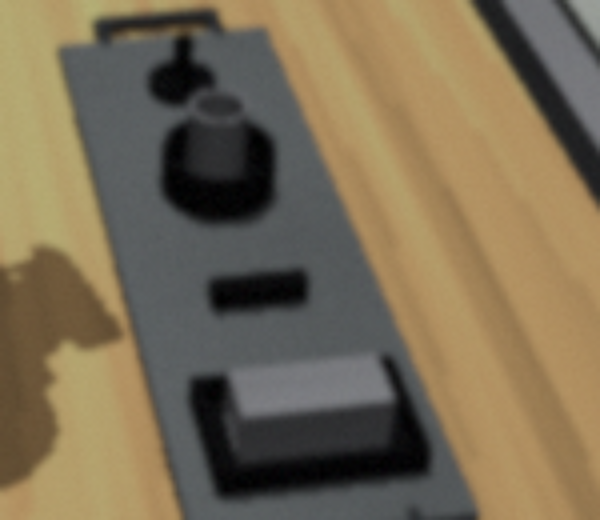

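The round tube stands in the cup. The flange at (275,187) is free of the yellow block at (245,265). Picking it and placing it over the post, then looking at the channel.

```bash
python3 - <<'E'
from h import *
pick(.4539,.0693,-72.6,.004)
place(.640,.1785,-90,.0205,.85)
q=look('channel','box',(.06,.04,.024),.4373,.2996,32,z=.2)
p=env.grab_frame("wrist"); cv2.imwrite("pics/w5.png",p["image"])
t=env.grab_frame("side"); cv2.imwrite("pics/s5.png",cv2.resize(t["image"][120:250,270:420],None,fx=4,fy=4))
E
```

```text
pick hit False [0.4538 0.0693 0.0041] open 55.4 29.94841754436493
lifted 55.4 29.94653731584549 [-0.3 -0.8 -3.1] 28.7417
place hit True [0.6397 0.1784 0.0201] [179.9  -0.  -90. ]
t 32.6583
channel at [0.4376 0.2994 0.1996] [[275.0, 187.0]]
wrist fit [437.  300.5  32.9] 0.974
```

View pics/w5.png

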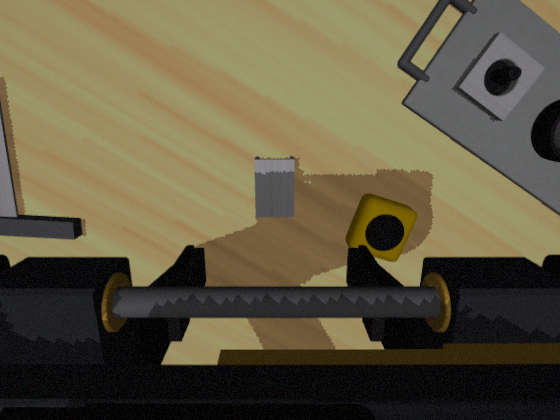

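View pics/s5.png

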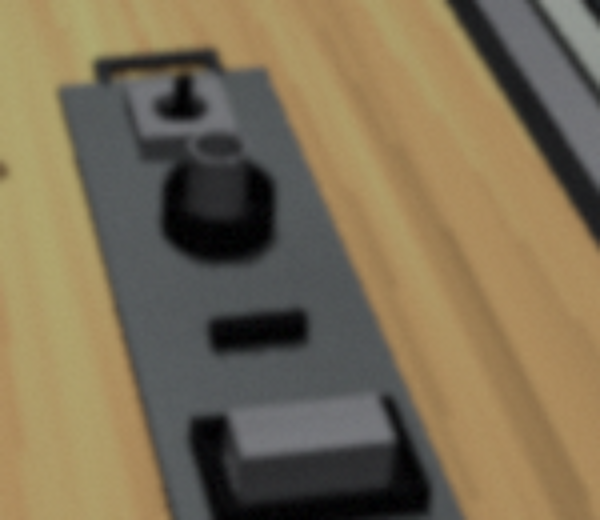

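The flange lies over the post. The channel is at (275,187), and the yellow block's near corner at (347,230) is about 70 mm away, so I'll use a narrower opening. Picking it and placing it on the ridge.

```bash
python3 - <<'E'
from h import *
pick(.437,.3005,32.9,.006,25,.72)
place(.640,-.0115,0,.0165,.66)
env.goto([.56,.035,.30],[180,0,-90]); p=env.grab_frame("wrist"); cv2.imwrite("pics/w6.png",p["image"])
t=env.grab_frame("side"); cv2.imwrite("pics/s6.png",cv2.resize(t["image"][130:270,260:440],None,fx=4,fy=4))
for n,k,d,x,y in (('channel','box',(.06,.04,.024),.64,-.0115),):
  for v in(p,t):
    m=masks(v,n,[x,y,.022],40)
    if m is not None: print(fit([(v,m)],k,d,x,y,.01,3))
print(env.read_state()["clock"])
E
```

```text
pick hit False [0.437  0.3006 0.0062] open 39.5 24.980987682938576
lifted 39.8 24.981328323483467 [-0.2 -0.3 -2.5] 37.95
place hit True [ 0.6397 -0.0116  0.0162] [1.8e+02 1.0e-01 0.0e+00]
t 42.375
(array([641.69038285, -12.04274226, 178.37158827]), np.float64(0.9603199206398413))
(array([638.27429118, -11.59373135,  -2.21063978]), np.float64(0.9554121002852425))
44.0667
```

View pics/w6.png

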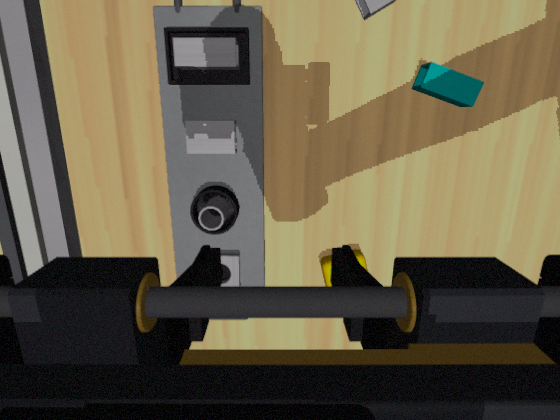

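View pics/s6.png

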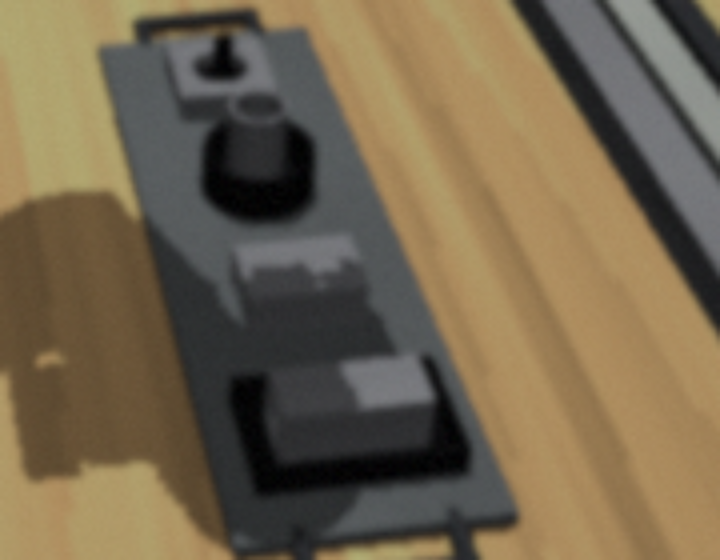

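All four pieces sit in their stations. The channel touched down at the seated height (tip at 16.2 mm, exactly 10 mm above the pick height), within 2 mm of the ridge's centre.

```bash
python3 -c "
from workcell import env
print(env.close_job())"
```

```text
the job is handed in; nothing more can be done
None
```

I handed the job in at about 44 s: the square tube is in the trough, the round tube in the cup, the flange over the post and the channel astride the ridge, and I did not touch the short offcut or the solid bar.

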